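# Prime a drip feeder and open its needle valve a quarter turn off the seat

### The arm

A 7-joint arm with a two-finger parallel gripper is mounted at the origin on a cart in front of the work surface, level with it; the furniture and walls round the work are solid. World frame = base frame: x ahead of the robot, y to its left, z up, the work surface at z = 0. Lengths are in m, angles in rad, forces in N, time in s.
With the tool pointing down it reaches from about 0.425 to 0.875 m from the base axis. Payload 4.7 kg.
Tool frame: the origin (TCP) lies where the fingers leave the gripper's body, on its centre line; the fingertips stand 70 mm ahead of it and the grasp point (between the pads) lies 51 mm ahead of it; z points along the fingers, y is the line along which they close (so a half turn about z gives the same grasp; the last joint's range is limited). The gripper opens to 87 mm and grips with 3 to 60 N. Pads are 19 mm wide; open, the fingers measure 117 mm over their backs; the gripper's body (75 mm by 190 mm) begins 51 mm behind the grasp point.
Start: joints at [1.275, 0.321, -0.07, 1.45, 0.023, 1.371, -0.057], TCP at [0.198, -0.619, 0.292] pointing down, gripper open.
Joint ranges: [-2.86, 2.86], [-0.3, 2.09], [-1.38, 1.24], [0.06, 2.45], [-1.56, 4.7], [0.09, 2.05], [-2.69, 2.69]. Speed limits (rad/s): [2.57, 2.57, 3.14, 3.14, 3.14, 3.14, 3.14].

### API

Orientations are given as a rotation vector (axis times angle).
In Python, from bench import get_state, get_image, get_calibration, close_job gives the robot as it stands.
- The arm moves only by the tool send_rows, never from a script. Its argument "rows" is a list of rows, each an object of numbers: "hand": the finger opening in mm, from 0 to 87; "x", "y", "z": the shift along the world's x, y, z in mm; "roll": the turn about the world's z in degrees. A call has 1 to 10 rows; each row shifts and turns the commanded pose from where the row before left it; what a row does not reach is not made up. A row lasts 1/10 s, in which the tool goes at most 50 mm and 8.59 degrees, less where a joint would pass 70% of its speed; a pose out of reach is approached as far as the arm can. A call is refused whole if a number of a shift passes 50 or a number of a turn 8.59, either way. A call with a gripper value outside its range is refused whole. The fingers move at their own pace and stop on an object; "force" is the grip in N (left out, the last holds). Time passes only in rows, so rows that do not move let the fingers close. It gives the time, the measured TCP pose, the force, the opening and the grip force at its end, in the units of the state.
- get_state(): the state, without advancing time (a new reading comes with each control period).
- get_image(name): name is "side" or "top" or "wrist"; returns the picture (420x560x3 uint8, blue, green, red); there is no depth.
- get_calibration(name): a dict with "mtx" (3x3 intrinsics, pixels), "world_from_camera" (4x4, takes a point from camera to world coordinates). Camera axes: x right, y down, z forward; pixel columns grow to the right and rows downward; lengths in m; the calibration is good to about 2 mm. A picture is of the moment at which its call begins: read the wrist's pose just before it. get_calibration takes no time and is no camera call; for the wrist camera it gives the pose at the moment of the call.
- close_job(): hands the job in; it is judged then, once.
The state is a dict: "time": time; "joint_positions": joint angles; "qd": joint speeds; "joint_torque": joint torques, N m; "position": TCP position; "tool_rot": TCP orientation; "ft_force": force on the tool from outside, world axes, zero at the start; "torque": the same for the moment, N m; "grip_width": opening from 0.0 (shut) to 1.0 (fully open); "grip_force": force on a finger pad.
Only numpy, scipy, OpenCV 4.12 (cv2) and the standard library are available. Lean on these libraries where they do the work, as an engineer would, in place of code of your own. Each camera call takes 0.05 s, during which the arm holds its last target. There are 200 camera calls.

### The job

Get the slide-rinse drip feeder ready: press the sprung pump cap on top of its bottle fully down to prime the line and let it come all the way back up. Then turn the flat-bladed thumbscrew of the needle valve clockwise (seen from above) until it seats, and back it off a quarter turn to set the drip. The gland nut is still slack, so finish with the gripper still holding the thumbscrew at that quarter turn until I have tightened the nut, and leave the brown stain bottle and the slide box where they stand.

Things in the scene. Friction and masses are not known exactly. Their poses are not given: they have to be found in the camera images.
- feeder: drip feeder, fixed: grey plate 110 x 250 x 8 mm (x, y); white bottle 55 mm wide at y = +80 mm, brass needle valve at y = -75 mm, 6 mm pipe between (rises at y = +38 to z = 134). Low spout and steel tray (20 to 35 mm high) reach out to x = -129 at the valve's end. Origin: centre of the plate's underside, z up; yaw within 0.5 rad of facing the robot, +y end to the robot's left
- pump_top (a point): centre of the flat top of the black pump cap, a disc 34 mm across, 171 mm above the worktop when up; it moves with the cap
- pump_cap (a joint): travel of the pump cap, m: 0 = up, 0.010 = fully down on its stop, pressed straight down. Spring: 2.5 N at the top, 7 N at the bottom; it returns by itself
- thumbscrew: spade head of the valve's thumbscrew: upright flat steel blade with rounded ends, 46 mm long (its y), 10 mm thick (its x), 26 mm high; turns about the vertical z axis through its middle. Origin: its centre, 87 mm above the worktop (blade z = 74 to 100 mm; under it a 9 mm stem, a 17 mm collar up to z = 66 mm and a 26 mm brass gland nut up to 61 mm). It does not rise as it turns
- valve_stem (a joint): angle of the thumbscrew, rad: 0 = seated (hard stop, blade parallel to the plate's long side), grows anticlockwise seen from above (opening); 1.57 = a quarter turn open (blade square across the plate). Starts 0.9 to 2.4 open; 0.04 N m of friction, stays where left; at the seat the torque rises sharply
- stain_bottle: brown glass stain bottle with a black cap, 38 mm wide and 78 mm tall, standing loose behind the feeder; origin at the centre of its underside
- slide_box: small closed teal slide box, 48 x 67 x 22 mm, standing loose in front of the feeder's bottle end; origin at the centre of its underside

How it is judged:
On the way, in this order (a step that is already met when the one before it is completed fails the run):
1. the pump cap is pressed fully down (value of joint pump_cap above 0.0085 m), for 0.05 s.
2. the pump cap has come back up (value of joint pump_cap below 0.0015 m), for 0.1 s.
3. the thumbscrew is turned in until it seats (value of joint valve_stem below 0.05 rad), for 0.1 s.
At the end, for the whole second after the job is handed in: The thumbscrew stands still a quarter turn (90 degrees, plus or minus 15) open from its seat with the fingers still gripping it (more than 2 N), the pump cap is up, and the stain bottle and the slide box stand within 20 mm of where they were (value of joint valve_stem between 1.31 and 1.83 rad and velocity of joint valve_stem between -0.05 and 0.05 rad/s and contact force between the fingers and thumbscrew above 2 N and value of joint pump_cap below 0.0015 m and distance of each of stain_bottle, slide_box from where it was at the start of the episode below 0.02 m); the arm keeps its last pose, push and grip.
It fails at once if the stain bottle is pushed away or knocked over (distance of stain_bottle from where it was at the start of the episode above 0.02 m or angle between stain_bottle's own z axis and vertical above 0.4 rad).
It fails at once if the slide box is pushed away (distance of slide_box from where it was at the start of the episode above 0.02 m).
It also fails if it takes over 64 s, if anything falls off the work surface, if the arm or the gripper's body presses on something with over 40 N, if the wrist force passes 120 N, or if a joint passes its speed limit or range.

## Working session

There is one attempt and no reset: what is moved stays moved. The work goes in short steps, Python scripts to look and compute and a tool call to move; the robot and the scene stay as the last step left them, time stands still between calls to the robot, and variables do not carry over. Pictures are saved under pics/ and viewed, at most 10 in all, crops included, and the job is handed in when it is done.

Besides the shell and the picture viewer there is one more tool, called after "Request:" as a command line: name --argument value ..., lists and objects as JSON in quotes. send_rows: Moves the arm, as the interface text tells. Its arguments: {"type":"object","properties":{"rows":{"type":"array","items":{"type":"object","properties":{"hand":{"type":"number"},"x":{"type":"number"},"y":{"type":"number"},"z":{"type":"number"},"roll":{"type":"number"}}}},"force":{"type":"number"}},"required":["rows"]}

```bash
mkdir -p pics
cat > h.py <<'E'
import numpy as np, cv2
from bench import *
def ray(name,u,v,cal=None):
    c=cal or get_calibration(name);T=np.array(c["world_from_camera"]);K=np.array(c["mtx"])
    d=T[:3,:3]@np.linalg.solve(K,[u,v,1.]);return T[:3,3],d
def plane(name,u,v,z,cal=None):
    o,d=ray(name,u,v,cal);return o+d*(z-o[2])/d[2]
def proj(name,p,cal=None):
    c=cal or get_calibration(name);T=np.linalg.inv(np.array(c["world_from_camera"]));K=np.array(c["mtx"])
    q=K@(T[:3,:3]@np.array(p)+T[:3,3]);return q[:2]/q[2]
E
python3 - <<'E'
from h import *
for n in("top","side"):
    cv2.imwrite(f"pics/{n}0.png",get_image(n)); c=get_calibration(n);print(n,np.round(c["world_from_camera"],3).tolist(),np.round(c["mtx"],1).tolist())
s=get_state();print({k:np.round(v,3).tolist() for k,v in s.items()})
E
```

```text
top [[0.027, -0.999, 0.039, 0.552], [-0.999, -0.027, 0.018, 0.181], [-0.017, -0.04, -0.999, 0.992], [0.0, 0.0, 0.0, 1.0]] [[489.0, 0.0, 268.6], [0.0, 489.0, 213.3], [0.0, 0.0, 1.0]]
side [[-0.657, -0.542, 0.524, 0.14], [-0.754, 0.465, -0.464, 0.596], [0.008, -0.7, -0.714, 0.742], [0.0, 0.0, 0.0, 1.0]] [[465.9, 0.0, 291.2], [0.0, 465.9, 212.9], [0.0, 0.0, 1.0]]
{'time': 0.1, 'joint_positions': [1.275, 0.322, -0.07, 1.452, 0.023, 1.371, -0.057], 'qd': [-0.001, -0.001, 0.0, -0.004, -0.0, -0.001, 0.0], 'joint_torque': [0.0, -49.257, -0.406, -31.34, -0.064, 0.039, 0.0], 'position': [0.198, -0.619, 0.291], 'tool_rot': [-3.102, -0.485, 0.001], 'ft_force': [-0.056, 0.575, -0.237], 'torque': [0.004, -0.036, -0.034], 'grip_force': 0.0, 'grip_width': 0.998}
```

View pics/top0.png

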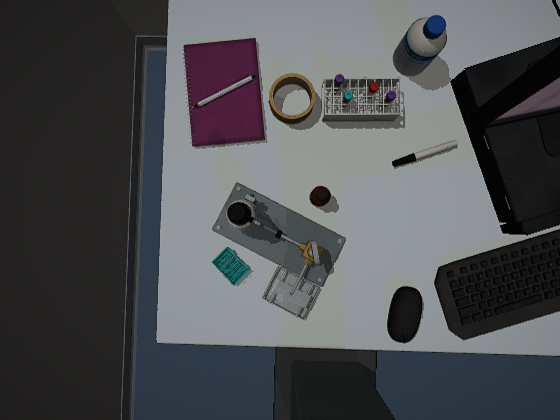

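View pics/side0.png

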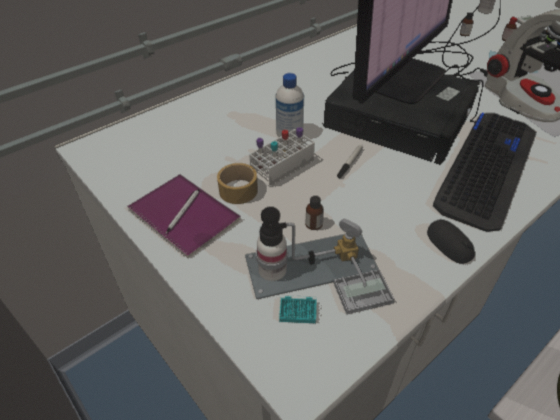

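The top view shows the pump cap near (240,213), the blade near (313,253), the slide box at (231,266) and the stain bottle at (320,196). The side view shows the cap at (270,216) and the blade at (349,229). I'll measure these now.

Run:
```python
from h import *
t=cv2.imread("pics/top0.png");s=cv2.imread("pics/side0.png")
a=cv2.resize(t[170:330,200:360],(560,560),interpolation=cv2.INTER_CUBIC)
b=cv2.resize(s[195:315,240:400],(0,0),fx=1.5,fy=1.5)
cv2.imwrite("pics/c1.png",a)
cv2.imwrite("pics/c2.png",cv2.resize(s[200:320,240:400],(800,600),interpolation=cv2.INTER_CUBIC))
# plate corners at z=.008
cs=[plane("top",u,v,.008) for u,v in((237,183),(346,240),(321,285),(213,230))]
for c in cs:print(c.round(3))
print("cap",plane("top",240,213,.171).round(3),"blade",plane("top",313,253,.1).round(3),"box",plane("top",231,266,.022).round(3),"stain",plane("top",320,196,.078).round(3))
```

```text
[0.65  0.264 0.008]
[0.541 0.042 0.008]
[0.45  0.09  0.008]
[0.554 0.31  0.008]
cap [0.584 0.244 0.171] blade [0.517 0.114 0.1  ] box [0.484 0.27  0.022] stain [0.623 0.102 0.078]
```

View pics/c1.png

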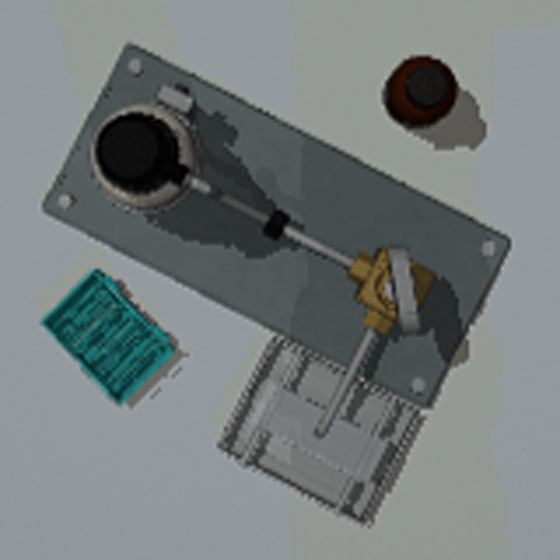

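View pics/c2.png

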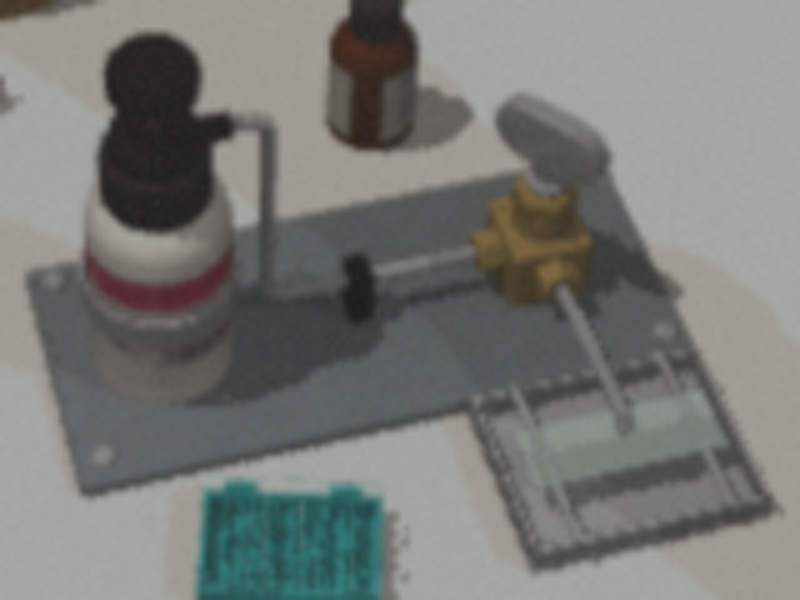

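Crop: the cap centre is about (132,151) and the blade ends about (398,252) and (410,330). That puts the blade roughly 55° off the plate's long axis. Next I'll fit the plate frame.

Run:
```python
from h import *
f=lambda u,v:(200+u/3.5,170+v/3.5)
P=lambda u,v,z:plane("top",*f(u,v),z)
c=[P(*q,.008)[:2] for q in((128,42),(511,240),(432,407),(42,211))]
print([np.linalg.norm(c[i]-c[(i+1)%4]).round(3) for i in range(4)])
O=np.mean(c,0); yv=(c[0]+c[3]-c[1]-c[2]);yv/=np.linalg.norm(yv);xv=np.array([yv[1],-yv[0]])
yaw=np.arctan2(xv[1],xv[0]);print("O",O.round(4),"yaw",np.degrees(yaw).round(1))
print("model cap",(O+.08*yv).round(4),"valve",(O-.075*yv).round(4))
print("seen cap",P(132,151,.171).round(4))
e1,e2=P(398,252,.1),P(410,330,.1)
print("blade",((e1+e2)/2).round(4),np.linalg.norm(e1-e2).round(3))
d=(e1-e2)[:2];ba=np.degrees(np.arctan2(d[1],d[0]));ya=np.degrees(np.arctan2(yv[1],yv[0]))
print("blade dir",ba.round(1),"y dir",ya.round(1),"open",((ba-ya)%180).round(1))
# side triangulation
g=lambda u,v:(240+u/5,200+v/5)
print("side cap",plane("side",*g(152,75),.171).round(4))
s1,s2=(plane("side",*g(*q),.1) for q in((520,97),(600,140)));print("side blade",((s1+s2)/2).round(4),np.degrees(np.arctan2(*(s1-s2)[1::-1])).round(1))
for p in((188,98),(335,0)):pass
print("wrist",np.round(get_calibration("wrist")["world_from_camera"],3).tolist())
```

```text
[np.float64(0.248), np.float64(0.106), np.float64(0.25), np.float64(0.109)]
O [0.5495 0.1759] yaw -25.4
model cap [0.5839 0.2481] valve [0.5173 0.1082]
seen cap [0.5833 0.2475 0.171 ]
blade [0.5171 0.1098 0.1   ] 0.041
blade dir 10.1 y dir 64.6 open 125.5
side cap [0.5779 0.2551 0.171 ]
side blade [0.5144 0.1104 0.1   ] 10.9
wrist [[0.304, -0.924, -0.231, 0.261], [-0.953, -0.295, -0.073, -0.598], [-0.001, 0.242, -0.97, 0.383], [0.0, 0.0, 0.0, 1.0]]
```

The model and the measurements agree. The cap is at (584,248) and the valve at (517,109). The valve is open about 125°, and the blade's thickness axis points at about 100° in the world frame. The gripper's closing axis is now at about 107.8°. I'll move over the cap with the fingers closed.

Request:
send_rows --rows '[{"hand": 0, "x": 22, "y": 38, "z": 5}, {"hand": 0, "x": 22, "y": 38, "z": 5}, {"hand": 0, "x": 22, "y": 38, "z": 5}, {"hand": 0, "x": 22, "y": 38, "z": 5}, {"hand": 0, "x": 22, "y": 39}, {"hand": 0, "x": 22, "y": 39}, {"hand": 0, "x": 22, "y": 39}, {"hand": 0, "x": 12, "y": 44}, {"hand": 0, "x": 12, "y": 44}, {"hand": 0, "x": 12, "y": 44}]' --force 20

```text
schema error: expected keys hand, x, y, z, roll
```

Request:
send_rows --rows '[{"hand": 0, "x": 12, "y": 44}, {"hand": 0, "x": 12, "y": 44}, {"hand": 0, "x": 12, "y": 44}, {"hand": 0, "x": 12, "y": 44}, {"hand": 0, "x": 12, "y": 44}, {"hand": 0, "x": 22, "y": 41}, {"hand": 0, "x": 22, "y": 41}, {"hand": 0, "x": 22, "y": 41}, {"hand": 0, "x": 22, "y": 41, "roll": -3.7}, {"hand": 0, "x": 22, "y": 41, "roll": -4}]'

```text
schema error: expected keys hand, x, y, z, roll
```

Request:
send_rows --rows '[{"hand": 0}, {"hand": 0}, {"hand": 0}, {"hand": 0}]'

```text
schema error: expected keys hand, x, y, z, roll
```

Request:
send_rows --rows '[{"hand": 0, "x": 22, "y": 38, "z": 5, "roll": 0}, {"hand": 0, "x": 22, "y": 38, "z": 5, "roll": 0}, {"hand": 0, "x": 22, "y": 38, "z": 5, "roll": 0}, {"hand": 0, "x": 22, "y": 38, "z": 5, "roll": 0}, {"hand": 0, "x": 22, "y": 39, "z": 0, "roll": 0}, {"hand": 0, "x": 22, "y": 39, "z": 0, "roll": 0}, {"hand": 0, "x": 22, "y": 39, "z": 0, "roll": 0}, {"hand": 0, "x": 12, "y": 44, "z": 0, "roll": 0}, {"hand": 0, "x": 12, "y": 44, "z": 0, "roll": 0}, {"hand": 0, "x": 12, "y": 44, "z": 0, "roll": 0}]' --force 20

```text
time: 1.1
position: [0.3882, -0.2161, 0.3119]
tool_rot: [3.104, 0.485, -0.001]
ft_force: [1.2, 0.3, 0.9]
grip_width: 0.171
grip_force: 0.0
```

Request:
send_rows --rows '[{"hand": 0, "x": 12, "y": 44, "z": 0, "roll": 0}, {"hand": 0, "x": 12, "y": 44, "z": 0, "roll": 0}, {"hand": 0, "x": 12, "y": 44, "z": 0, "roll": 0}, {"hand": 0, "x": 12, "y": 44, "z": 0, "roll": 0}, {"hand": 0, "x": 12, "y": 44, "z": 0, "roll": 0}, {"hand": 0, "x": 22, "y": 41, "z": 0, "roll": 0}, {"hand": 0, "x": 22, "y": 41, "z": 0, "roll": 0}, {"hand": 0, "x": 22, "y": 41, "z": 0, "roll": 0}, {"hand": 0, "x": 22, "y": 41, "z": 0, "roll": -3.7}, {"hand": 0, "x": 22, "y": 41, "z": 0, "roll": -4}]'

```text
time: 2.1
position: [0.559, 0.2079, 0.3118]
tool_rot: [3.13, 0.269, -0.001]
ft_force: [0.8, -0.6, -0.0]
grip_width: 0.004
grip_force: 0.0
```

Request:
send_rows --rows '[{"hand": 0, "x": 0, "y": 0, "z": 0, "roll": 0}, {"hand": 0, "x": 0, "y": 0, "z": 0, "roll": 0}, {"hand": 0, "x": 0, "y": 0, "z": 0, "roll": 0}]'

```text
time: 2.4
position: [0.558, 0.2056, 0.312]
tool_rot: [3.128, 0.274, -0.001]
ft_force: [-0.2, -0.1, -0.2]
grip_width: 0.005
grip_force: 0.0
```

Request:
send_rows --rows '[{"hand": 0, "x": 26, "y": 42, "z": 0, "roll": 0}, {"hand": 0, "x": 0, "y": 0, "z": -20, "roll": 0}, {"hand": 0, "x": 0, "y": 0, "z": -20, "roll": 0}, {"hand": 0, "x": 0, "y": 0, "z": -15, "roll": 0}, {"hand": 0, "x": 0, "y": 0, "z": -10, "roll": 0}, {"hand": 0, "x": 0, "y": 0, "z": 0, "roll": 0}, {"hand": 0, "x": 0, "y": 0, "z": 0, "roll": 0}]'

```text
time: 3.1
position: [0.5845, 0.2483, 0.2481]
tool_rot: [3.129, 0.274, 0.002]
ft_force: [0.4, 0.7, -0.6]
grip_width: 0.005
grip_force: 0.0
```

Run:
```python
from h import *
i=get_image("side");cv2.imwrite("pics/s1.png",cv2.resize(i[130:310,200:400],(800,600*6//5*5//6),interpolation=cv2.INTER_CUBIC));print(get_state()["position"])
```

```text
[0.58458081 0.24870782 0.24847994]
```

View pics/s1.png

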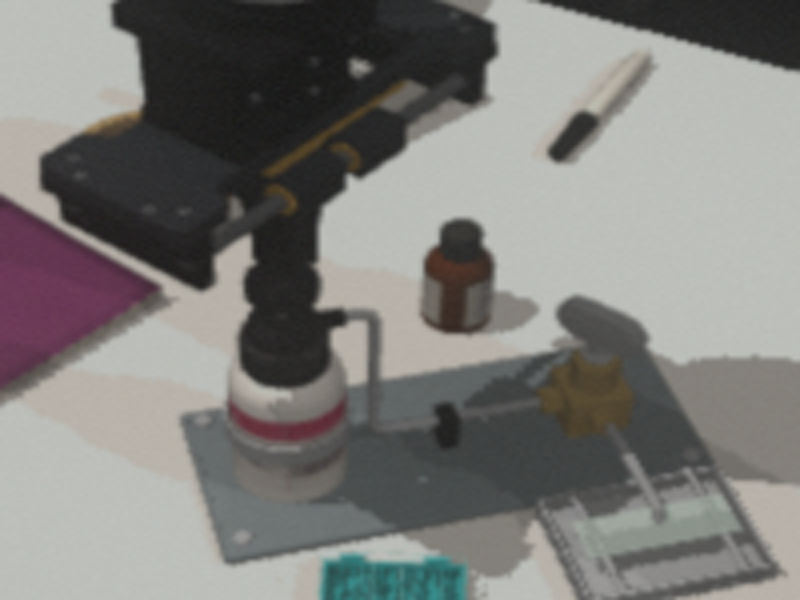

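The closed fingertips sit centred just above the cap, near crop (283,262). I'll press now.

Request:
send_rows --rows '[{"hand": 0, "x": 0, "y": 0, "z": -5, "roll": 0}, {"hand": 0, "x": 0, "y": 0, "z": -5, "roll": 0}, {"hand": 0, "x": 0, "y": 0, "z": -5, "roll": 0}, {"hand": 0, "x": 0, "y": 0, "z": -3, "roll": 0}, {"hand": 0, "x": 0, "y": 0, "z": 0, "roll": 0}, {"hand": 0, "x": 0, "y": 0, "z": 0, "roll": 0}]'

```text
time: 3.75
position: [0.5847, 0.2493, 0.2312]
tool_rot: [3.129, 0.275, 0.004]
ft_force: [-1.1, -1.4, 9.9]
grip_width: 0.005
grip_force: 5.0
```

Request:
send_rows --rows '[{"hand": 0, "x": 0, "y": 0, "z": -2, "roll": 0}, {"hand": 0, "x": 0, "y": 0, "z": -1, "roll": 0}, {"hand": 0, "x": 0, "y": 0, "z": 0, "roll": 0}, {"hand": 0, "x": 0, "y": 0, "z": 0, "roll": 0}]'

```text
time: 4.15
position: [0.5848, 0.2494, 0.2309]
tool_rot: [3.129, 0.275, 0.006]
ft_force: [-6.0, -3.8, 23.2]
grip_width: -0.002
grip_force: 11.4
```

It's on its stop: 23 N with no further travel. I'll lift, then move over the valve.

Request:
send_rows --rows '[{"hand": 0, "x": 0, "y": 0, "z": 15, "roll": 0}, {"hand": 0, "x": 0, "y": 0, "z": 20, "roll": 0}, {"hand": 0, "x": 0, "y": 0, "z": 30, "roll": 0}, {"hand": 50, "x": 0, "y": 0, "z": 0, "roll": 0}, {"hand": 50, "x": -17, "y": -35, "z": 0, "roll": 0}, {"hand": 50, "x": -17, "y": -35, "z": 0, "roll": 0}, {"hand": 50, "x": -17, "y": -35, "z": 0, "roll": 0}, {"hand": 50, "x": -16, "y": -34, "z": 0, "roll": 0}, {"hand": 50, "x": 0, "y": 0, "z": 0, "roll": 0}, {"hand": 50, "x": 0, "y": 0, "z": 0, "roll": 0}]'

```text
time: 5.15
position: [0.5169, 0.1088, 0.2907]
tool_rot: [3.129, 0.271, -0.001]
ft_force: [0.6, 0.1, 0.5]
grip_width: 0.537
grip_force: 0.0
```

Run:
```python
from h import *
i=get_image("wrist");c=get_calibration("wrist");cv2.imwrite("pics/w1.png",i);print(get_state()["position"].round(4) if hasattr(get_state()["position"],"round") else get_state()["position"])
print("cap",proj("wrist",[.584,.248,.171],c).round(0),"valve",proj("wrist",[.517,.109,.1],c).round(0))
np.save("w1.npy",c,allow_pickle=True)
```

```text
[0.5171 0.1103 0.2909]
cap [72. 87.] valve [284. 209.]
```

View pics/w1.png

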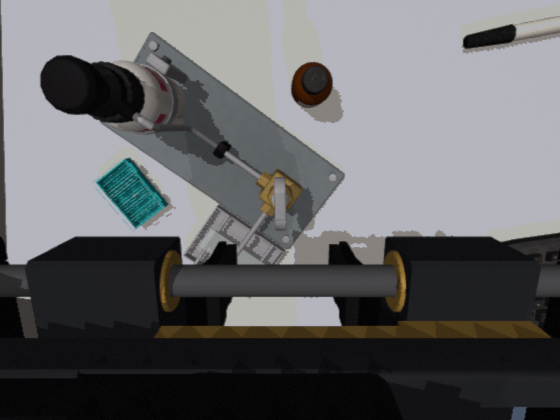

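The blade runs from (278,178) to (280,228), square to the closing axis. Cap is at (73,84), as predicted. I'll refine the blade centre.

Run:
```python
from h import *
i=cv2.imread("pics/w1.png");c=np.load("w1.npy",allow_pickle=True).item()
h=cv2.cvtColor(i,cv2.COLOR_BGR2HSV);m=((h[...,1]<35)&(h[...,2]>90)&(h[...,2]<215)).astype(np.uint8)
m[:, :262]=0;m[:,300:]=0;m[:170]=0;m[235:]=0
n,l,s,ce=cv2.connectedComponentsWithStats(m,connectivity=4);k=l[203,280];print(s[k],ce[k])
p=cv2.findContours((l==k).astype(np.uint8),0,2)[0];r=cv2.minAreaRect(max(p,key=len));print(r)
print(plane("wrist",*r[0],.1,c).round(4))
a,b=(plane("wrist",u,v,.1,c) for u,v in((278,178),(280,228)));print(a.round(4),b.round(4),((a+b)/2).round(4),np.linalg.norm(a-b),np.degrees(np.arctan2(*(a-b)[1::-1])))
```

```text
[263 178  37  57 973] [281.15107914 211.90750257]
((281.0, 206.0), (56.0, 36.0), 90.0)
[0.5192 0.1122 0.1   ]
[0.5423 0.1188 0.1   ] [0.4998 0.1097 0.1   ] [0.5211 0.1143 0.1   ] 0.04347356375910765 12.10997509303031
```

Request:
send_rows --rows '[{"hand": 50, "x": 1, "y": 0, "z": -30, "roll": 1}, {"hand": 50, "x": 0, "y": 0, "z": -30, "roll": 0}, {"hand": 50, "x": 0, "y": 0, "z": -30, "roll": 0}, {"hand": 50, "x": 0, "y": 0, "z": -25, "roll": 0}, {"hand": 50, "x": 0, "y": 0, "z": -20, "roll": 0}, {"hand": 50, "x": 0, "y": 0, "z": -10, "roll": 0}, {"hand": 50, "x": 0, "y": 0, "z": -6, "roll": 0}, {"hand": 50, "x": 0, "y": 0, "z": 0, "roll": 0}, {"hand": 50, "x": 0, "y": 0, "z": 0, "roll": 0}]'

```text
time: 6.1
position: [0.5187, 0.1105, 0.1411]
tool_rot: [-3.127, -0.303, -0.002]
ft_force: [-0.1, -0.3, 0.1]
grip_width: 0.574
grip_force: 0.0
```

Request:
send_rows --rows '[{"hand": 0, "x": 0, "y": 0, "z": 0, "roll": 0}, {"hand": 0, "x": 0, "y": 0, "z": 0, "roll": 0}, {"hand": 0, "x": 0, "y": 0, "z": 0, "roll": 0}, {"hand": 0, "x": 0, "y": 0, "z": 0, "roll": 0}, {"hand": 0, "x": 0, "y": 0, "z": 0, "roll": 0}, {"hand": 0, "x": 0, "y": 0, "z": 0, "roll": 0}]' --force 15

```text
time: 6.7
position: [0.5179, 0.111, 0.1403]
tool_rot: [-3.125, -0.302, 0.0]
ft_force: [-1.3, 6.9, -0.8]
grip_width: 0.115
grip_force: 3.6
```

Run:
```python
from h import *
s=get_state();print({k:np.round(s[k],3).tolist() for k in s})
i=get_image("side");cv2.imwrite("pics/s2.png",cv2.resize(i[150:300,250:450],(800,600),interpolation=cv2.INTER_CUBIC))
```

```text
{'time': 6.7, 'joint_positions': [0.517, 0.314, -0.88, 1.898, 0.275, 1.055, -1.855], 'qd': [-0.011, 0.005, -0.026, 0.001, -0.047, -0.016, -0.002], 'joint_torque': [4.563, -34.211, -2.401, -27.292, 2.629, 0.759, 0.037], 'position': [0.518, 0.111, 0.14], 'tool_rot': [-3.125, -0.302, 0.0], 'ft_force': [-1.31, 6.886, -0.763], 'torque': [1.41, 0.268, -0.004], 'grip_force': 3.578, 'grip_width': 0.115}
```

View pics/s2.png

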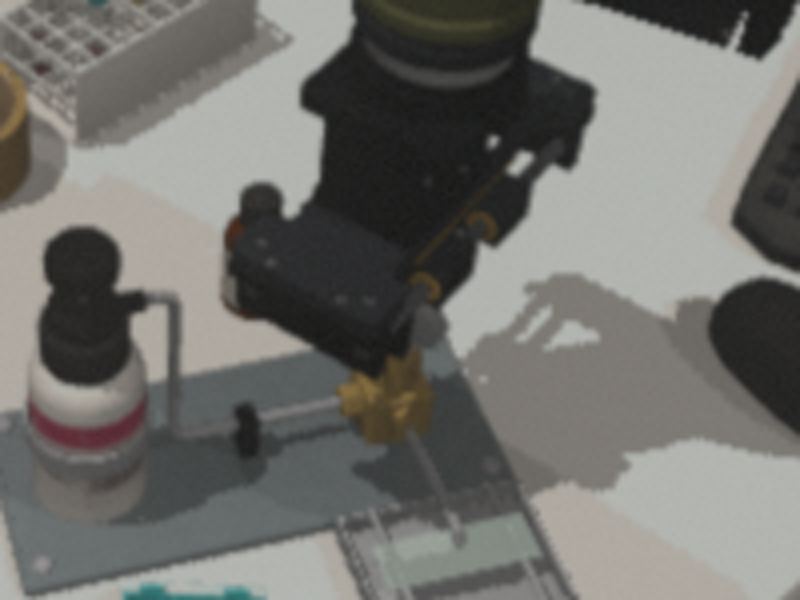

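Firm grip on the blade at 10 mm opening. I'll re-centre by 2 mm in +y to relieve the side load, then turn clockwise.

Request:
send_rows --rows '[{"hand": 0, "x": 0, "y": 1, "z": 0, "roll": 0}, {"hand": 0, "x": 0, "y": 1, "z": 0, "roll": 0}, {"hand": 0, "x": 0, "y": 0, "z": 0, "roll": 0}, {"hand": 0, "x": 0, "y": 0, "z": 0, "roll": 0}, {"hand": 0, "x": 0, "y": 0, "z": 0, "roll": -5}, {"hand": 0, "x": 0, "y": 0, "z": 0, "roll": -5}, {"hand": 0, "x": 0, "y": 0, "z": 0, "roll": -5}, {"hand": 0, "x": 0, "y": 0, "z": 0, "roll": -5}, {"hand": 0, "x": 0, "y": 0, "z": 0, "roll": 0}]' --force 25

```text
time: 7.65
position: [0.5179, 0.1111, 0.1403]
tool_rot: [3.13, -0.246, -0.001]
ft_force: [-2.6, -3.0, 3.2]
grip_width: 0.116
grip_force: 25.0
```

Request:
send_rows --rows '[{"hand": 0, "x": 0, "y": 0, "z": 0, "roll": -7}, {"hand": 0, "x": 0, "y": 0, "z": 0, "roll": -7}, {"hand": 0, "x": 0, "y": 0, "z": 0, "roll": -7}, {"hand": 0, "x": 0, "y": 0, "z": 0, "roll": -7}, {"hand": 0, "x": 0, "y": 0, "z": 0, "roll": -7}, {"hand": 0, "x": 0, "y": 0, "z": 0, "roll": -7}, {"hand": 0, "x": 0, "y": 0, "z": 0, "roll": -7}, {"hand": 0, "x": 0, "y": 0, "z": 0, "roll": 0}, {"hand": 0, "x": 0, "y": 0, "z": 0, "roll": 0}]'

```text
time: 8.55
position: [0.5187, 0.111, 0.1377]
tool_rot: [2.871, -1.24, -0.007]
ft_force: [-7.1, -4.0, 31.6]
grip_width: 0.11
grip_force: 25.0
```

```bash
cat > st.py <<'E'
from h import *
s=get_state();r=s["tool_rot"];print({k:np.round(s[k],3).tolist() for k in("time","joint_positions","torque","ft_force","position")})
print("axis",2*np.degrees(np.arctan2(r[1],r[0]))+90)
E
python3 st.py
```

```text
{'time': 8.55, 'joint_positions': [-0.148, 0.214, -0.13, 1.912, 0.042, 1.03, -2.684], 'torque': [-0.854, 1.636, -0.002], 'ft_force': [-7.145, -4.027, 31.588], 'position': [0.519, 0.111, 0.138]}
axis 43.262592383486734
```

Joint 7 is at the end of its range. I had its sign wrong, so the turn needs the other half-turn of the gripper. I'll back off a little, then release and flip.

Request:
send_rows --rows '[{"hand": 0, "x": 0, "y": 0, "z": 0, "roll": 4}, {"hand": 0, "x": 0, "y": 0, "z": 0, "roll": 4}, {"hand": 0, "x": 0, "y": 0, "z": 0, "roll": 4}, {"hand": 0, "x": 0, "y": 0, "z": 0, "roll": 0}, {"hand": 0, "x": 0, "y": 0, "z": 0, "roll": 0}]'

```text
time: 9.05
position: [0.5188, 0.1113, 0.1377]
tool_rot: [2.984, -0.935, -0.005]
ft_force: [-8.2, -2.5, 32.4]
grip_width: 0.11
grip_force: 25.0
```

```bash
python3 st.py
```

```text
{'time': 9.05, 'joint_positions': [-0.123, 0.215, -0.16, 1.912, 0.051, 1.029, -2.484], 'torque': [-0.382, 1.705, 0.05], 'ft_force': [-8.154, -2.519, 32.359], 'position': [0.519, 0.111, 0.138]}
axis 55.19327182860569
```

Request:
send_rows --rows '[{"hand": 0, "x": 0, "y": 0, "z": 2, "roll": 0}, {"hand": 0, "x": 0, "y": 0, "z": 2, "roll": 0}, {"hand": 0, "x": 0, "y": 0, "z": 0, "roll": 0}]'

```text
time: 9.35
position: [0.5187, 0.1112, 0.1379]
tool_rot: [2.984, -0.936, -0.006]
ft_force: [3.2, 0.0, 9.7]
grip_width: 0.116
grip_force: 25.0
```

Request:
send_rows --rows '[{"hand": 50, "x": 0, "y": 0, "z": 0, "roll": 0}, {"hand": 50, "x": 0, "y": 0, "z": 0, "roll": 0}, {"hand": 50, "x": 0, "y": 0, "z": 0, "roll": 0}, {"hand": 50, "x": 0, "y": 0, "z": 15, "roll": 0}, {"hand": 50, "x": 0, "y": 0, "z": 30, "roll": 0}, {"hand": 50, "x": 0, "y": 0, "z": 30, "roll": 0}, {"hand": 50, "x": 0, "y": 0, "z": 15, "roll": 0}, {"hand": 50, "x": 0, "y": 0, "z": 0, "roll": 0}, {"hand": 50, "x": 0, "y": 0, "z": 0, "roll": 0}]'

```text
time: 10.25
position: [0.5144, 0.1102, 0.2238]
tool_rot: [2.978, -0.937, -0.021]
ft_force: [0.6, 0.5, -0.1]
grip_width: 0.573
grip_force: 0.0
```

```bash
python3 st.py
```

```text
{'time': 10.25, 'joint_positions': [-0.118, 0.125, -0.16, 1.828, 0.031, 1.212, -2.468], 'torque': [0.066, 0.052, 0.034], 'ft_force': [0.649, 0.485, -0.142], 'position': [0.514, 0.11, 0.224]}
axis 55.077433991458925
```

Request:
send_rows --rows '[{"hand": 50, "x": 0, "y": 0, "z": 0, "roll": 8.5}, {"hand": 50, "x": 0, "y": 0, "z": 0, "roll": 8.5}, {"hand": 50, "x": 0, "y": 0, "z": 0, "roll": 8.5}, {"hand": 50, "x": 0, "y": 0, "z": 0, "roll": 8.5}, {"hand": 50, "x": 0, "y": 0, "z": 0, "roll": 8.5}, {"hand": 50, "x": 0, "y": 0, "z": 0, "roll": 8.5}, {"hand": 50, "x": 0, "y": 0, "z": 0, "roll": 8.5}, {"hand": 50, "x": 0, "y": 0, "z": 0, "roll": 8.5}, {"hand": 50, "x": 0, "y": 0, "z": 0, "roll": 8.5}, {"hand": 50, "x": 0, "y": 0, "z": 0, "roll": 8.5}]'

```text
time: 11.25
position: [0.5139, 0.1101, 0.2227]
tool_rot: [2.824, 1.33, -0.0]
ft_force: [1.4, 0.3, 0.5]
grip_width: 0.573
grip_force: 0.0
```

Request:
send_rows --rows '[{"hand": 50, "x": 0, "y": 0, "z": 0, "roll": 8.5}, {"hand": 50, "x": 0, "y": 0, "z": 0, "roll": 8.5}, {"hand": 50, "x": 0, "y": 0, "z": 0, "roll": 8.5}, {"hand": 50, "x": 0, "y": 0, "z": 0, "roll": 8.5}, {"hand": 50, "x": 0, "y": 0, "z": 0, "roll": 8.5}, {"hand": 50, "x": 0, "y": 0, "z": 0, "roll": 8.5}, {"hand": 50, "x": 0, "y": 0, "z": 0, "roll": 8.5}, {"hand": 50, "x": 0, "y": 0, "z": 0, "roll": 8.5}, {"hand": 50, "x": 0, "y": 0, "z": 0, "roll": 8.5}, {"hand": 50, "x": 0, "y": 0, "z": 0, "roll": 8.5}]'

```text
time: 12.25
position: [0.5139, 0.1101, 0.2227]
tool_rot: [1.188, 2.898, 0.024]
ft_force: [-0.3, -0.7, 0.9]
grip_width: 0.572
grip_force: 0.0
```

Request:
send_rows --rows '[{"hand": 50, "x": 0, "y": 0, "z": 0, "roll": 8.5}, {"hand": 50, "x": 0, "y": 0, "z": 0, "roll": 1.5}, {"hand": 50, "x": 0, "y": 0, "z": 0, "roll": 0}, {"hand": 50, "x": 0, "y": 0, "z": 0, "roll": 0}]'

```text
time: 12.65
position: [0.5147, 0.1103, 0.2244]
tool_rot: [0.944, 2.986, 0.028]
ft_force: [-0.3, -0.2, 0.8]
grip_width: 0.575
grip_force: 0.0
```

```bash
python3 st.py; python3 -c "
from h import *
cv2.imwrite('pics/t2.png',cv2.resize(get_image('top')[150:330,180:400],(733,600)));i=get_image('wrist');cv2.imwrite('pics/w2.png',i)
np.save('w2.npy',get_calibration('wrist'),allow_pickle=True)"
```

```text
{'time': 12.65, 'joint_positions': [0.056, 0.11, -0.331, 1.848, 0.029, 1.171, 0.675], 'torque': [-0.025, -0.113, -0.007], 'ft_force': [-0.286, -0.165, 0.802], 'position': [0.515, 0.11, 0.224]}
axis 234.91897648045378
```

View pics/w2.png

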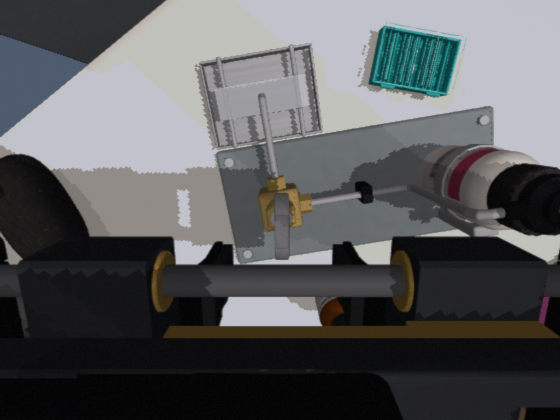

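The blade is upright in the image at x≈282, rows 197 to 258, still square to the jaws. Joint 7 is at 0.68, so there's ample range clockwise. I'll regrasp.

Request:
send_rows --rows '[{"hand": 50, "x": 4, "y": 1, "z": -20, "roll": 0}, {"hand": 50, "x": 0, "y": 0, "z": -25, "roll": 0}, {"hand": 50, "x": 0, "y": 0, "z": -20, "roll": 0}, {"hand": 50, "x": 0, "y": 0, "z": -12, "roll": 0}, {"hand": 50, "x": 0, "y": 0, "z": -6, "roll": 0}, {"hand": 50, "x": 0, "y": 0, "z": 0, "roll": 0}, {"hand": 0, "x": 0, "y": 0, "z": 0, "roll": 0}, {"hand": 0, "x": 0, "y": 0, "z": 0, "roll": 0}, {"hand": 0, "x": 0, "y": 0, "z": 0, "roll": 0}, {"hand": 0, "x": 0, "y": 0, "z": 0, "roll": 0}]'

```text
time: 13.75
position: [0.5194, 0.1114, 0.1428]
tool_rot: [0.94, 2.984, 0.03]
ft_force: [-0.6, 0.3, -0.5]
grip_width: 0.293
grip_force: 0.0
```

Request:
send_rows --rows '[{"hand": 0, "x": 0, "y": 0, "z": 0, "roll": 0}, {"hand": 0, "x": 0, "y": 0, "z": 0, "roll": 0}, {"hand": 0, "x": 0, "y": 0, "z": 0, "roll": 0}]'

```text
time: 14.05
position: [0.5181, 0.1096, 0.1422]
tool_rot: [0.941, 2.987, 0.023]
ft_force: [-5.0, -3.1, 4.4]
grip_width: 0.116
grip_force: 25.0
```

```bash
python3 st.py
```

```text
{'time': 14.05, 'joint_positions': [0.045, 0.204, -0.328, 1.923, 0.069, 1.01, 0.648], 'torque': [-1.043, 0.839, -0.012], 'ft_force': [-4.971, -3.11, 4.42], 'position': [0.518, 0.11, 0.142]}
axis 235.01573608153174
```

Gripped. I'll turn clockwise by 70° first.

Request:
send_rows --rows '[{"hand": 0, "x": -1, "y": -1, "z": 0, "roll": -7}, {"hand": 0, "x": 0, "y": 0, "z": 0, "roll": -7}, {"hand": 0, "x": 0, "y": 0, "z": 0, "roll": -7}, {"hand": 0, "x": 0, "y": 0, "z": 0, "roll": -7}, {"hand": 0, "x": 0, "y": 0, "z": 0, "roll": -7}, {"hand": 0, "x": 0, "y": 0, "z": 0, "roll": -7}, {"hand": 0, "x": 0, "y": 0, "z": 0, "roll": -7}, {"hand": 0, "x": 0, "y": 0, "z": 0, "roll": -7}, {"hand": 0, "x": 0, "y": 0, "z": 0, "roll": -7}, {"hand": 0, "x": 0, "y": 0, "z": 0, "roll": -7}]'

```text
time: 15.05
position: [0.5162, 0.1101, 0.1422]
tool_rot: [2.482, 1.896, 0.006]
ft_force: [-5.9, -2.1, 6.5]
grip_width: 0.11
grip_force: 25.0
```

```bash
python3 st.py
```

```text
{'time': 15.05, 'joint_positions': [-0.083, 0.194, -0.204, 1.928, 0.064, 1.014, -0.582], 'torque': [-0.095, 1.47, 0.058], 'ft_force': [-5.93, -2.058, 6.453], 'position': [0.516, 0.11, 0.142]}
axis 164.76640615469444
```

Request:
send_rows --rows '[{"hand": 0, "x": 0, "y": 0, "z": 0, "roll": -3}, {"hand": 0, "x": 0, "y": 0, "z": 0, "roll": -3}, {"hand": 0, "x": 0, "y": 0, "z": 0, "roll": -2}, {"hand": 0, "x": 0, "y": 0, "z": 0, "roll": 0}]'

```text
time: 15.45
position: [0.5162, 0.1104, 0.1422]
tool_rot: [2.604, 1.724, 0.004]
ft_force: [-6.2, -1.7, 6.1]
grip_width: 0.112
grip_force: 25.0
```

```bash
python3 st.py
```

```text
{'time': 15.45, 'joint_positions': [-0.096, 0.195, -0.191, 1.927, 0.063, 1.016, -0.718], 'torque': [-0.03, 1.56, -0.002], 'ft_force': [-6.185, -1.672, 6.087], 'position': [0.516, 0.11, 0.142]}
axis 157.00807016481053
```

Request:
send_rows --rows '[{"hand": 0, "x": 0, "y": 0, "z": 0, "roll": -2}, {"hand": 0, "x": 0, "y": 0, "z": 0, "roll": -1}, {"hand": 0, "x": 0, "y": 0, "z": 0, "roll": 0}, {"hand": 0, "x": 0, "y": 0, "z": 0, "roll": 0}]'

```text
time: 15.85
position: [0.5161, 0.1104, 0.1422]
tool_rot: [2.648, 1.656, 0.003]
ft_force: [-5.9, -0.4, 6.2]
grip_width: 0.111
grip_force: 25.0
```

```bash
python3 st.py
```

```text
{'time': 15.85, 'joint_positions': [-0.101, 0.195, -0.186, 1.927, 0.063, 1.017, -0.769], 'torque': [-0.003, 1.563, -0.044], 'ft_force': [-5.942, -0.428, 6.236], 'position': [0.516, 0.11, 0.142]}
axis 154.0558039281785
```

Request:
send_rows --rows '[{"hand": 0, "x": 0, "y": 0, "z": 0, "roll": -2}, {"hand": 0, "x": 0, "y": 0, "z": 0, "roll": -2}]'

```text
time: 16.05
position: [0.5162, 0.1106, 0.1422]
tool_rot: [2.703, 1.563, 0.002]
ft_force: [-6.4, -0.4, 6.0]
grip_width: 0.118
grip_force: 25.0
```

```bash
python3 st.py
```

```text
{'time': 16.05, 'joint_positions': [-0.108, 0.195, -0.179, 1.926, 0.062, 1.018, -0.839], 'torque': [-0.045, 1.398, 0.505], 'ft_force': [-6.403, -0.367, 5.972], 'position': [0.516, 0.111, 0.142]}
axis 150.07816881830544
```

Request:
send_rows --rows '[{"hand": 0, "x": 0, "y": 0, "z": 0, "roll": -2}, {"hand": 0, "x": 0, "y": 0, "z": 0, "roll": -1}]'

```text
time: 16.25
position: [0.5163, 0.1108, 0.1422]
tool_rot: [2.742, 1.493, 0.002]
ft_force: [-5.1, -0.1, 4.1]
grip_width: 0.132
grip_force: 27.1
```

```bash
python3 st.py
```

```text
{'time': 16.25, 'joint_positions': [-0.114, 0.196, -0.174, 1.926, 0.062, 1.019, -0.89], 'torque': [-0.004, 1.332, 0.643], 'ft_force': [-5.064, -0.136, 4.097], 'position': [0.516, 0.111, 0.142]}
axis 147.12818585053856
```

The valve is seated: torque jumped to 0.64 N m and the pads started opening on the blade at about −27°. I'll hold briefly, then back off to a tool axis of about 64°, which is +97°.

Request:
send_rows --rows '[{"hand": 0, "x": 0, "y": 0, "z": 0, "roll": 0}, {"hand": 0, "x": 0, "y": 0, "z": 0, "roll": 0}, {"hand": 0, "x": 0, "y": 0, "z": 0, "roll": 4}, {"hand": 0, "x": 0, "y": 0, "z": 0, "roll": 4}, {"hand": 0, "x": 0, "y": 0, "z": 0, "roll": 7}, {"hand": 0, "x": 0, "y": 0, "z": 0, "roll": 7}, {"hand": 0, "x": 0, "y": 0, "z": 0, "roll": 7}, {"hand": 0, "x": 0, "y": 0, "z": 0, "roll": 7}, {"hand": 0, "x": 0, "y": 0, "z": 0, "roll": 7}, {"hand": 0, "x": 0, "y": 0, "z": 0, "roll": 7}]'

```text
time: 17.25
position: [0.5168, 0.1099, 0.1422]
tool_rot: [1.853, 2.518, 0.017]
ft_force: [-2.9, -0.5, 3.8]
grip_width: 0.113
grip_force: 25.0
```

Request:
send_rows --rows '[{"hand": 0, "x": 0, "y": 0, "z": 0, "roll": 7}, {"hand": 0, "x": 0, "y": 0, "z": 0, "roll": 7}, {"hand": 0, "x": 0, "y": 0, "z": 0, "roll": 7}, {"hand": 0, "x": 0, "y": 0, "z": 0, "roll": 7}, {"hand": 0, "x": 0, "y": 0, "z": 0, "roll": 7}, {"hand": 0, "x": 0, "y": 0, "z": 0, "roll": 7}, {"hand": 0, "x": 0, "y": 0, "z": 0, "roll": 5}, {"hand": 0, "x": 0, "y": 0, "z": 0, "roll": 0}, {"hand": 0, "x": 0, "y": 0, "z": 0, "roll": 0}, {"hand": 0, "x": 0, "y": 0, "z": 0, "roll": 0}]'

```text
time: 18.25
position: [0.5179, 0.1097, 0.1422]
tool_rot: [0.706, 3.051, 0.029]
ft_force: [-1.3, -3.3, 2.4]
grip_width: 0.113
grip_force: 25.0
```

```bash
python3 st.py; python3 -c "
from h import *
i=get_image('side')[150:300,240:400];cv2.imwrite('pics/f.png',cv2.resize(i,(640,600),interpolation=cv2.INTER_CUBIC))"
```

```text
{'time': 18.25, 'joint_positions': [0.061, 0.204, -0.344, 1.924, 0.067, 1.009, 0.806], 'torque': [-0.752, 0.329, -0.033], 'ft_force': [-1.316, -3.254, 2.411], 'position': [0.518, 0.11, 0.142]}
axis 243.95711409928023
```

View pics/f.png

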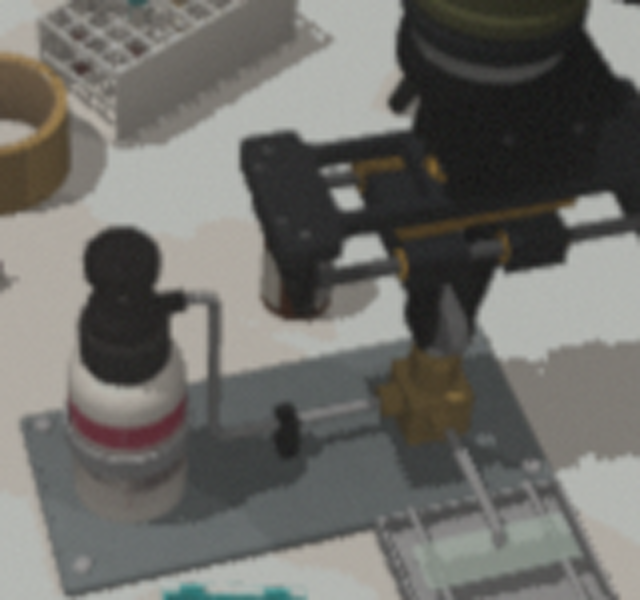

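The jaws hold the blade flat at the quarter turn (64°, seat at about −26°), near crop (450,315). The cap is up and the stain bottle is standing. Handing in.

```bash
python3 -c "
from bench import *
print(close_job())"
```

```text
the job is handed in; nothing more can be done
None
```

I primed the pump and its cap came back up, seated the thumbscrew, backed it off about 90°, and handed the job in with the gripper still holding it at 25 N; I had to release and regrasp once, partway to the seat, because joint 7 reached the end of its range, and the hand-in returned no verdict.

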